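Wind the side guide of a carton jig up to the carton

ROBOT

A 6-joint arm with a two-finger parallel gripper is mounted at the origin on the work surface. World frame = base frame: x ahead of the robot, y to its left, z up, the work surface at z = 0. Lengths are in mm, angles in rad, forces in N, time in s.
With the tool pointing down it reaches from about 300 to 875 mm from the base axis. Payload 4.2 kg.
Tool frame: the origin (TCP) lies midway between the tips of the shut fingers; the grasp point (between the pads) lies 19 mm behind it; z points along the fingers, y is the line along which they close (so a half turn about z gives the same grasp; the last joint's range is limited). The gripper opens to 85 mm and grips with 20 to 120 N. Pads are 22 mm wide; open, the fingers measure 114 mm over their backs; the gripper's body (76 mm by 85 mm) begins 54 mm behind the grasp point. The pads swing forward as they close: fully open they stand 13 mm farther back than shut.
Start: joints at [-1.254, 0.32, 1.565, -0, 1.257, -0.02], TCP at [190.023, -542.709, 231.338] pointing down, gripper open.
Joint ranges: [-3.11, 3.11], [-0.84, 2.01], [0.21, 2.61], [-1.34, 4.49], [0.05, 2.63], [-2.56, 2.56]. Speed limits (rad/s): [2.57, 2.57, 3.14, 3.14, 3.14, 3.14].

INTERFACE

Orientations are given as a unit quaternion [w, x, y, z].
In Python, from workcell import arm gives the robot as it stands.
- The arm moves only by the tool step_arm, never from a script. Its argument "commands" is a list of rows, each a list of 4 numbers: the shift along the world's x, y, z in m, then the turn about the world's z in rad. In form: [[x, y, z, roll], ...]. A call has 1 to 12 rows; each row is the pose to reach, as a shift and turn from the pose commanded when the call began; what a row does not reach only later rows make up. A row lasts 1/12 s, in which the tool goes at most 41.7 mm and 7.16 degrees, less where a joint would pass 70% of its speed; a pose out of reach is approached as far as the arm can. A call with a gripper value outside its range is refused whole. "jaw" is the opening, from 0 (shut) to 1 (fully open), set as the call begins (left out, the last holds). The fingers move at their own pace and stop on an object; "squeeze" is the grip in N (left out, the last holds). Time passes only in rows, so rows that repeat a pose let the fingers close. It gives the time, the measured TCP pose, the force, the opening and the grip force at its end, in the units of the state.
- arm.get_obs(): the state, without advancing time (a new reading comes with each control period).
- arm.read_camera(name): name is "side" or "top"; returns a dict with "img" (420x560x3 uint8, red, green, blue), "range_z" (420x560 float32, mm along the optical axis (not along the pixel's ray), 0 where there is no reading), "fx", "fy", "cx", "cy" (pixels), "D" ([k1, k2, p1, p2, k3] as OpenCV has them; the pictures are not rectified), "extrinsics" (4x4, takes a point from camera to world coordinates). Camera axes: x right, y up, looking along -z (the intrinsics and any distortion apply to the point x, -y, -z); pixel columns grow to the right and rows downward; lengths in mm; the calibration is good to about 2 mm. A picture is of the moment at which its call begins.
- arm.hand_in(): hands the job in; it is judged then, once.
The state is a dict: "time_s": time; "qpos": joint angles; "joint_velocities": joint speeds; "tau": joint torques, N m; "tool_pos": TCP position; "tcp_rot": TCP orientation; "ft_force": force on the tool from outside, world axes, zero at the start; "moment": the same for the moment, N m; "gripper_width": finger opening in mm; "gripper_force": force on a finger pad.
Only numpy, scipy, OpenCV 4.12 (cv2) and the standard library are available. Lean on these libraries where they do the work, as an engineer would, in place of code of your own. Each camera call takes 0.05 s, during which the arm holds its last target. There are 200 camera calls.

TASK

Set the packing jig to the carton that stands on it: push on the spokes of the three-spoked handwheel with a finger, counter-clockwise seen from above, until the sliding side guide just touches the side of the carton or is within a few millimetres of it, without shoving the carton out of its place. Move the guide only by the wheel; do not touch the guide or the carton by hand, lift nothing and leave the other things where they are. Finish with the hand clear of everything.

Things in the scene. Friction and masses are not known exactly. Their poses are not given: they have to be found in the camera images.
- jig: Fixed grey deck, 300 x 500 x 12 mm; origin: centre of its underside. In its frame the wheel's axis is at (0, -130) mm on a bare metal pillar of 28 mm radius (12 to 52 mm above the bench); the sliding guide lies along x and moves along +y to the carton. A fixed aluminium rail, as high as the guide, lies along x at y = 232 to 244 mm, beyond the carton.
- handwheel (a joint): Angle of the handwheel (rad), growing counter-clockwise seen from above, range 0 to 3.1; starts between 0 and 0.6. It is geared to the guide: each rad moves the guide 30 mm towards the carton (turned back, the guide backs away). It drags lightly, about 0.1 N m plus friction, and stays where it is left.
- wheel_hub (a point): On the wheel's vertical axis, at the height of the spokes' centre lines, 68 mm above the bench. Black hub, 24 mm radius, top 15 mm above this point; three level round steel spokes, 14 mm thick, 120 degrees apart, no rim, each ending in a black ball of 24 mm diameter centred 85 mm from the axis. Between the spokes it is open down to the deck, 56 mm below this point.
- spoke_end (a point): Centre of the ball at the end of one of the three spokes, 85 mm from the axis; the other two lie 120 degrees either way round. Turns with the wheel.
- guide_face (a point): Centre of the guide's face that looks to the carton. The guide is a steel bar 240 mm long (along the jig's x), 12 mm thick, 55 mm high, 3 mm above the deck. This point's axes are the jig's; its y points from the guide to the carton. A thin steel drive rod runs from its back to the wheel's pillar.
- carton_side (a point): Middle of the side of the carton that looks to the guide, at the same height as guide_face (30.5 mm above the deck). Its y in guide_face's frame is the gap: 20 to 80 mm at the start, nearly 0 when they touch.
- carton: The closed brown carton standing loose on the deck between the guide and the fixed rail, 150 mm (its x, along the guide) x 110 mm (its y) x 90 mm high, 0.3 to 0.65 kg, square to the guide within 0.02 rad; origin at the centre of its underside. It slides if the guide pushes it.
- tape_roll: Bystander: roll of brown tape lying on the deck near one of its two corners on the wheel's side, 52 mm across, 24 mm high, loose; origin at the centre of its underside.
- small_carton: Bystander: small upright carton 45 x 35 x 50 mm, loose, on the deck near the other corner on the wheel's side; origin at the centre of its underside.
- flat_carton: Bystander: flat carton 120 x 160 x 40 mm on the bench to the left; origin at the centre of its underside.
- reel: Bystander: white component reel lying flat on the bench to the right, 120 mm across, 15 mm thick; origin at the centre of its underside.
- cup: Bystander: grey beaker 70 mm across, 85 mm high, on the bench to the right; origin at the centre of its underside.
- scanner: Bystander: hand scanner lying on the bench to the left, about 170 x 60 x 35 mm; origin on its underside, about its middle.
Mind the look-alikes: they are no part of the job. Leave any green look-alike of the carton alone.

How it is judged (in metres and radians):
On the way, in this order (a step that is already met when the one before it is completed fails the run):
1. a finger pushes on the handwheel while the guide is still well short of the carton (contact force between any of the fingers, the arm and handwheel above 0.3 N and y of carton_side in the frame of guide_face above 0.01 m), for 0.05 s.
2. the guide comes up to the carton (y of carton_side in the frame of guide_face below 0.005 m), for 0.1 s.
At the end, for the whole second after the job is handed in: The guide's face is within 5 mm of the carton's side or touching it, everything is at rest, and the carton stands upright, square to the guide within 0.08 rad and less than 6 mm from where it stood at the start (y of carton_side in the frame of guide_face between -0.004 and 0.005 m and distance of carton from where it was at the start of the episode below 0.006 m and angle between the y axis of carton and the y axis of guide_face, either way round below 0.08 rad and angle between carton's own z axis and vertical below 0.05 rad and linear speed of carton below 0.01 m/s and not (velocity of joint handwheel above 0.03 rad/s) and not (velocity of joint handwheel below -0.03 rad/s)).
It fails at once if the robot pushes on the guide itself (contact force between any of the fingers, the arm and guide above 2 N).
It fails at once if the robot touches the carton (contact force between any of the fingers, the arm and carton above 1 N).
It fails at once if the carton is shoved more than 12 mm or lifted (distance of carton from where it was at the start of the episode above 0.012 m).
It fails at once if a bystander is disturbed (tape roll, small carton 15 mm, others 20 mm) (distance of any of tape_roll, small_carton from where it was at the start of the episode above 0.015 m or distance of any of flat_carton, reel, cup, scanner from where it was at the start of the episode above 0.02 m).
It also fails if it takes over 45 s, if anything falls off the work surface, if the arm or the gripper's body presses on something with over 40 N, if the wrist force passes 120 N, or if a joint passes its speed limit or range.

## Working session

There is one attempt and no reset: what is moved stays moved. The work goes in short steps, Python scripts to look and compute and a tool call to move; the robot and the scene stay as the last step left them, time stands still between calls to the robot, and variables do not carry over. Pictures are saved under pics/ and viewed, at most 10 in all, crops included, and the job is handed in when it is done.

Besides the shell and the picture viewer there is one more tool, called as name(argument=value, ...), one argument or row to a line, values as JSON. step_arm: Moves the arm, as the interface text tells. Its arguments: {"type":"object","properties":{"commands":{"type":"array","items":{"type":"array","items":{"type":"number"}}},"jaw":{"type":"number"},"squeeze":{"type":"number"}},"required":["commands"]}

```bash
mkdir -p pics; cat > h.py <<'E'
import numpy as np, cv2
from workcell import arm
def shot(name,fn=None):
    c=arm.read_camera(name)
    if fn: cv2.imwrite('pics/'+fn,cv2.cvtColor(c['img'],cv2.COLOR_RGB2BGR))
    return c
def world(c):
    h,w=c['range_z'].shape
    u,v=np.meshgrid(np.arange(w),np.arange(h))
    K=np.array([[c['fx'],0,c['cx']],[0,c['fy'],c['cy']],[0,0,1.]])
    p=cv2.undistortPoints(np.stack([u,v],-1).reshape(-1,1,2).astype(np.float64),K,np.array(c['D'],float)).reshape(h,w,2)
    z=c['range_z'].astype(float)
    P=np.stack([p[...,0]*z,-p[...,1]*z,-z,np.ones_like(z)],-1)@np.array(c['extrinsics']).T
    P=P[...,:3]; P[z==0]=np.nan
    return P
E
python3 - <<'E'
from h import *
c=shot('top','t0.png');P=world(c);np.save('P0.npy',P);np.save('I0.npy',c['img'])
c2=shot('side','s0.png');np.save('PS0.npy',world(c2))
print(c['extrinsics'],c2['extrinsics'],arm.get_obs())
E
```

```text
[[ 1.70272863e-02  9.91814510e-01 -1.26546626e-01  3.35874518e+02]
 [-9.99831727e-01  1.60259497e-02 -8.92676183e-03  2.45256577e+01]
 [-6.82566204e-03  1.26677331e-01  9.91920493e-01  1.37974574e+03]
 [ 0.00000000e+00  0.00000000e+00  0.00000000e+00  1.00000000e+00]] [[ 9.57367061e-01  1.64771157e-01 -2.37273633e-01  1.82835751e+02]
 [-2.88756760e-01  5.69271385e-01 -7.69772449e-01 -1.07483860e+03]
 [ 8.23679220e-03  8.05469153e-01  5.92580458e-01  9.29858562e+02]
 [ 0.00000000e+00  0.00000000e+00  0.00000000e+00  1.00000000e+00]] {'time_s': 0.1, 'qpos': array([-1.25400632e+00,  3.20260644e-01,  1.56552213e+00, -9.91029564e-06,
        1.25741892e+00, -1.99911911e-02]), 'joint_velocities': array([-0.00070504, -0.0011851 , -0.0024752 , -0.00151113,  0.00062074,
        0.00021046]), 'tau': array([-2.58372329e-04, -4.16409051e+01, -2.34704715e+01, -1.01089492e-05,
        4.91480489e-03, -1.21430818e-05]), 'tool_pos': array([ 189.88308196, -542.30447273,  230.56112243]), 'tcp_rot': array([-7.94982333e-04,  9.85855197e-01,  1.67597385e-01, -1.23613597e-04]), 'ft_force': array([ 0.82896478,  0.05355035, -0.4721387 ]), 'moment': array([0.01943104, 0.04453637, 0.02058768]), 'gripper_force': 0.0, 'gripper_width': 85.51615188564196}
```

View pics/t0.png

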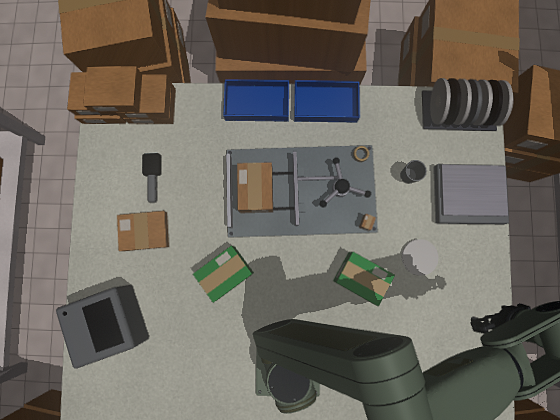

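View pics/s0.png

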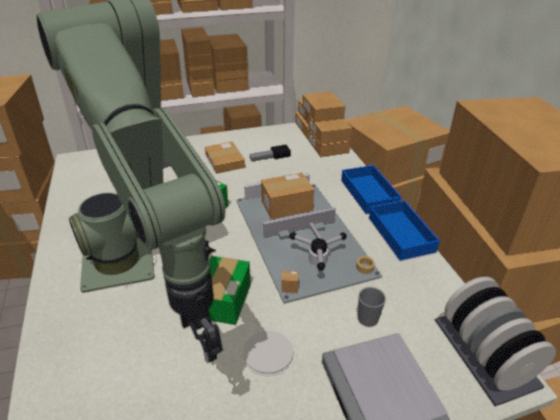

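Top view: the jig is the grey deck, with hub (342,186), balls at (336,160), (368,194) and (323,204), guide at column 295 and rail at column 228. Cartons: brown on the deck (254,187), green at (222,273) and (365,277). The brown one between guide and rail fits the description. Next I measure and enlarge.

```bash
python3 - <<'E'
from h import *
P=np.load('P0.npy');I=np.load('I0.npy')
x,y,z=P[...,0],P[...,1],P[...,2]
v,u=np.mgrid[:420,:560]
box=lambda u0,u1,v0,v1:(u>=u0)&(u<=u1)&(v>=v0)&(v<=v1)
def st(n,m):
    q=P[m]; print(n,m.sum(),'med',np.median(q,0).round(1),'lo',np.percentile(q,2,axis=0).round(1),'hi',np.percentile(q,98,axis=0).round(1))
st('deck',box(220,380,143,238)&(z>7)&(z<17))
m=box(225,285,155,220)&(z>90)&(z<115);st('carton top',m)
print(cv2.minAreaRect(P[m][:,:2].astype(np.float32)))
for n,b in(('guide',box(286,302,148,230)),('rail',box(220,234,145,240))):
    m=b&(z>62)&(z<78);st(n,m);print(cv2.minAreaRect(P[m][:,:2].astype(np.float32)))
st('hub',box(330,354,174,198)&(z>79)&(z<90))
h=np.median(P[box(338,346,182,190)&(z>79)&(z<90)],0)
for a,b in((336,160),(368,194),(323,204)):
    m=box(a-6,a+6,b-6,b+6)&(z>66)&(z<90); st('ball',m)
st('tape',box(350,373,143,165)&(z>20)&(z<45)); st('small',box(355,378,210,232)&(z>40)&(z<75))
im=cv2.cvtColor(I,cv2.COLOR_RGB2BGR)[138:243,215:385]
cv2.imwrite('pics/crop.png',cv2.resize(im,None,fx=4.6,fy=4.6,interpolation=cv2.INTER_CUBIC))
E
```

```text
deck 8578 med [551.7 -65.4  12.5] lo [ 417.7 -276.7    7.6] hi [711.4 193.5  16.6]
carton top 1654 med [560.9 116.4 103.1] lo [488.6  63.1  97.6] hi [633.9 169.8 108.5]
((561.8485107421875, 116.06228637695312), (150.62864685058594, 110.32402038574219), 2.0297420024871826)
guide 279 med [562.7 -15.1  70.6] lo [450.2 -23.7  64.8] hi [678.   -5.2  75.9]
((563.9122924804688, -15.099113464355469), (235.56948852539062, 12.209918975830078), 2.7798454761505127)
rail 276 med [546.9 202.7  67.9] lo [439.8 193.7  63.1] hi [668.2 213.2  72.9]
((553.5673217773438, 202.71900939941406), (239.8283233642578, 12.361865997314453), 2.935246706008911)
hub 131 med [ 569.9 -162.8   82.5] lo [ 550.4 -182.    79.1] hi [ 589.3 -143.9   87.7]
ball 53 med [ 650.3 -144.9   75.5] lo [ 636.6 -154.6   69.7] hi [ 662.8 -135.2   82.4]
ball 55 med [ 547.2 -242.6   76.2] lo [ 536.8 -257.8   68.9] hi [ 556.3 -228.    84. ]
ball 62 med [ 517.  -106.    76.5] lo [ 502.2 -121.8   68.6] hi [531.5 -93.1  83. ]
tape 115 med [ 688.6 -234.6   35.3] lo [ 665.8 -259.9   20.2] hi [ 715.4 -210.1   40.7]
small 175 med [ 457.1 -249.3   61.9] lo [ 433.8 -270.6   42.6] hi [ 480.2 -229.7   66.9]
```

View pics/crop.png

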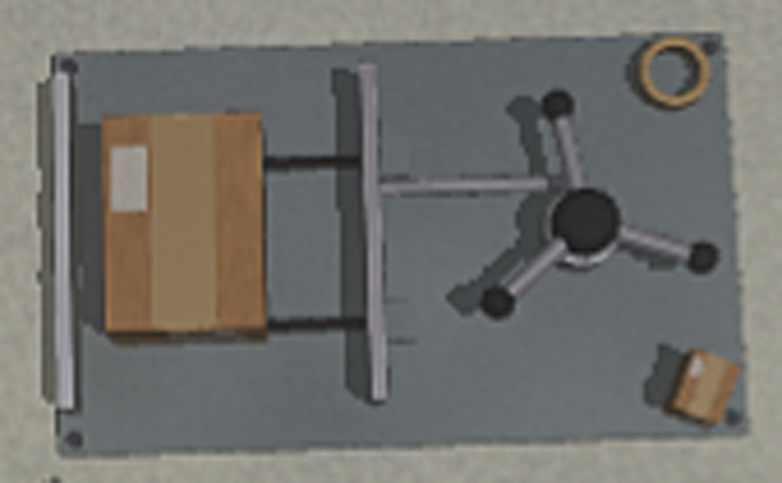

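The crop confirms the brown carton between guide (crop 370,230) and rail (62,240). Its top is at z=103, with a 150x110 footprint. Hub is (570,-163), balls are at 13°, 134° and 254°, jig yaw is about 0.047, and the gap is about 70 mm, so about 2.33 rad. I'll shut the fingers and push the 254° spoke from behind, on the side away from the guide.

step_arm(
  commands=[
    [0.028,0.028,-0.002,-0.06],
    [0.056,0.056,-0.005,-0.12],
    [0.084,0.084,-0.008,-0.18],
    [0.112,0.112,-0.01,-0.24],
    [0.14,0.14,-0.013,-0.3],
    [0.168,0.168,-0.016,-0.36],
    [0.196,0.196,-0.018,-0.42],
    [0.224,0.224,-0.021,-0.48],
    [0.252,0.252,-0.024,-0.54],
    [0.28,0.28,-0.026,-0.6],
    [0.306,0.308,-0.029,-0.62],
    [0.332,0.337,-0.031,-0.62],
  ],
  jaw=0,
)

```text
time_s: 1.1
tool_pos: [522.8, -204.0, 199.7]
tcp_rot: [0.0, 0.99, -0.141, -0.0]
ft_force: [0.3, -1.1, 0.7]
gripper_width: 0.2
gripper_force: 0.0
```

step_arm(
  commands=[
    [0,0,0,0],
    [0,0,0,0],
    [0,0,0,0],
  ],
)

```text
time_s: 1.35
tool_pos: [521.5, -205.8, 199.9]
tcp_rot: [0.0, 0.99, -0.141, -0.001]
ft_force: [0.2, -0.7, 0.3]
gripper_width: 0.2
gripper_force: 0.0
```

step_arm(
  commands=[
    [0,0,-0.03,0],
    [0,0,-0.06,0],
    [0,0,-0.09,0],
    [0,0,-0.115,0],
    [0,0,-0.132,0],
    [0,0,-0.144,0],
    [0,0,-0.144,0],
    [0,0,-0.144,0],
  ],
)

```text
time_s: 2.02
tool_pos: [521.0, -206.8, 56.2]
tcp_rot: [-0.0, 0.99, -0.142, -0.001]
ft_force: [0.6, -0.2, 0.9]
gripper_width: 0.0
gripper_force: 0.0
```

```bash
cat > plan.py <<'E'
import sys,numpy as np
# rows (shift from current commanded pose) for spoke angles; args: x y yaw then list of (angle_deg)
def plan(x,y,yaw,angs,off=18,r=55,hub=(570,-163)):
    out=[]
    for a in np.radians(angs):
        er=np.array([np.cos(a),np.sin(a)]);et=np.array([-er[1],er[0]])
        p=np.array(hub)+r*er-off*et
        out.append([round((p[0]-x)/1e3,3),round((p[1]-y)/1e3,3),0,round(a-np.pi/2*3-yaw+0,3)])
    print(out); print('end',p,a-np.pi*1.5)
if __name__=='__main__':
    a=[float(s) for s in sys.argv[1:]]
    plan(a[0],a[1],a[2],np.linspace(a[3],a[4],int(a[5])))
E
python3 plan.py 521.8 -206 -0.28 250 290 12; python3 -c "
from h import *
print(arm.get_obs()['tool_pos'])
shot('side','s1.png')"
```

```text
[[np.float64(0.012), np.float64(-0.003), 0, np.float64(-0.069)], [np.float64(0.015), np.float64(-0.005), 0, np.float64(-0.006)], [np.float64(0.019), np.float64(-0.007), 0, np.float64(0.058)], [np.float64(0.022), np.float64(-0.008), 0, np.float64(0.121)], [np.float64(0.025), np.float64(-0.01), 0, np.float64(0.185)], [np.float64(0.028), np.float64(-0.011), 0, np.float64(0.248)], [np.float64(0.032), np.float64(-0.013), 0, np.float64(0.312)], [np.float64(0.036), np.float64(-0.013), 0, np.float64(0.375)], [np.float64(0.039), np.float64(-0.014), 0, np.float64(0.439)], [np.float64(0.043), np.float64(-0.015), 0, np.float64(0.502)], [np.float64(0.046), np.float64(-0.015), 0, np.float64(0.566)], [np.float64(0.05), np.float64(-0.015), 0, np.float64(0.629)]]
end [ 571.89664071 -220.83945672] 0.3490658503988664
[ 521.01553232 -206.84401693   56.20339906]
```

View pics/s1.png

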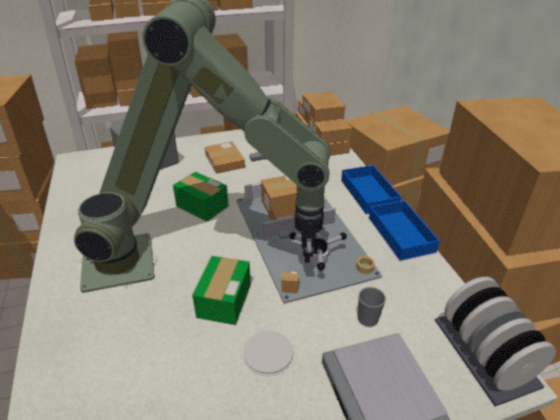

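The side view shows the finger (312,248) down between two spokes beside the hub (318,246), clear of the others. Now the first arc, about 35°.

step_arm(
  commands=[
    [0.012,-0.003,0,-0.069],
    [0.015,-0.005,0,-0.006],
    [0.019,-0.007,0,0.058],
    [0.022,-0.008,0,0.121],
    [0.025,-0.01,0,0.185],
    [0.028,-0.011,0,0.248],
    [0.032,-0.013,0,0.312],
    [0.036,-0.013,0,0.375],
    [0.039,-0.014,0,0.439],
    [0.043,-0.015,0,0.502],
    [0.046,-0.015,0,0.566],
    [0.05,-0.015,0,0.629],
  ],
)

```text
time_s: 3.07
tool_pos: [571.6, -221.8, 57.9]
tcp_rot: [0.001, 0.985, 0.173, 0.0]
ft_force: [-2.4, -1.7, 0.2]
gripper_width: 0.2
gripper_force: 1.2
```

```bash
cat > gap.py <<'E'
from h import *
n=np.array([-.047,.999])
P=world(shot('top','t_%d.png'%int(arm.get_obs()['time_s']*100)))
x,y,z=P[...,0],P[...,1],P[...,2]
c=(z>95)&(z<112)&(abs(x-562)<90)&(y>40)&(y<185)
r=cv2.minAreaRect(P[c][:,:2].astype(np.float32));print('carton',r)
g=(z>63)&(z<77)&(x>450)&(x<680)&(y>-40)&(y<62)
s=P[g][:,:2]@n; s=s[abs(s-np.median(s))<9]
print('guide n',np.median(s),len(s),'gap',np.array(r[0])@n-55-np.median(s)-6, arm.get_obs()['tool_pos'])
E
python3 gap.py; python3 plan.py 572 -221 0.349 293 330 12|sed 's/np.float64//g'
```

```text
carton ((561.6082763671875, 116.01756286621094), (150.54920959472656, 110.44651794433594), 1.773842215538025)
guide n -23.38121312492197 257 gap 51.887169439008886 [ 572.68674452 -221.7332642    57.91011675]
[[(0.003), (0.0), 0, (0.052)], [(0.006), (0.001), 0, (0.111)], [(0.01), (0.001), 0, (0.17)], [(0.013), (0.002), 0, (0.229)], [(0.016), (0.003), 0, (0.287)], [(0.019), (0.004), 0, (0.346)], [(0.023), (0.006), 0, (0.405)], [(0.026), (0.007), 0, (0.463)], [(0.028), (0.009), 0, (0.522)], [(0.031), (0.011), 0, (0.581)], [(0.034), (0.013), 0, (0.639)], [(0.037), (0.015), 0, (0.698)]]
end [ 608.63139721 -206.08845727] 1.0471975511965974
```

step_arm(
  commands=[
    [0.003,0,-0.001,0.052],
    [0.006,0.001,-0.002,0.111],
    [0.01,0.001,-0.003,0.17],
    [0.013,0.002,-0.003,0.229],
    [0.016,0.003,-0.003,0.287],
    [0.019,0.004,-0.003,0.346],
    [0.023,0.006,-0.003,0.405],
    [0.026,0.007,-0.003,0.463],
    [0.028,0.009,-0.003,0.522],
    [0.031,0.011,-0.003,0.581],
    [0.034,0.013,-0.003,0.639],
    [0.037,0.015,-0.003,0.698],
  ],
)

```text
time_s: 4.12
tool_pos: [608.9, -206.8, 54.7]
tcp_rot: [0.001, 0.867, 0.499, 0.0]
ft_force: [-2.8, -1.4, 0.8]
gripper_width: -0.2
gripper_force: 1.2
```

```bash
python3 gap.py; python3 plan.py 609 -206 1.047 333 363 10|sed 's/np.float64//g'
```

```text
carton ((561.9537963867188, 116.20800018310547), (150.6480712890625, 110.21471405029297), 2.3473610877990723)
guide n -0.9883878540032389 254 gap 29.668351606749823 [ 609.50804757 -206.31560805   54.73419142]
[[(0.002), (0.002), 0, (0.053)], [(0.004), (0.004), 0, (0.111)], [(0.006), (0.007), 0, (0.169)], [(0.008), (0.01), 0, (0.227)], [(0.01), (0.013), 0, (0.285)], [(0.012), (0.015), 0, (0.343)], [(0.013), (0.018), 0, (0.402)], [(0.015), (0.022), 0, (0.46)], [(0.016), (0.025), 0, (0.518)], [(0.017), (0.028), 0, (0.576)]]
end [ 625.86667162 -178.09685403] 1.6231562043547267
```

step_arm(
  commands=[
    [0.002,0.002,0,0.053],
    [0.004,0.004,0,0.111],
    [0.006,0.007,0,0.169],
    [0.008,0.01,0,0.227],
    [0.01,0.013,0,0.285],
    [0.012,0.015,0,0.343],
    [0.013,0.018,0,0.402],
    [0.015,0.022,0,0.46],
    [0.016,0.025,0,0.518],
    [0.017,0.028,0,0.576],
  ],
)

```text
time_s: 5.0
tool_pos: [626.2, -178.8, 54.7]
tcp_rot: [0.001, 0.689, 0.724, -0.0]
ft_force: [-1.3, -2.6, 0.1]
gripper_width: -0.1
gripper_force: 1.2
```

```bash
python3 gap.py; python3 plan.py 626 -178 1.623 365 379 8|sed 's/np.float64//g'
```

```text
carton ((562.1312866210938, 115.960693359375), (151.35308837890625, 110.28804016113281), 1.8767404556274414)
guide n 17.053320015551407 256 gap 11.371242179272812 [ 626.39058839 -178.1467296    54.62920598]
[[(0.0), (0.002), 0, (0.035)], [(0.001), (0.004), 0, (0.07)], [(0.001), (0.006), 0, (0.105)], [(0.001), (0.008), 0, (0.14)], [(0.002), (0.01), 0, (0.175)], [(0.002), (0.012), 0, (0.21)], [(0.002), (0.014), 0, (0.245)], [(0.002), (0.016), 0, (0.279)]]
end [ 627.86374844 -162.11308587] 1.902408884673819
```

step_arm(
  commands=[
    [0,0.002,0,0.035],
    [0.001,0.004,0,0.07],
    [0.001,0.006,0,0.105],
    [0.001,0.008,0,0.14],
    [0.002,0.01,0,0.175],
    [0.002,0.012,0,0.21],
    [0.002,0.014,0,0.245],
    [0.002,0.016,0,0.279],
  ],
)

```text
time_s: 5.72
tool_pos: [628.5, -162.8, 54.5]
tcp_rot: [0.001, 0.583, 0.813, 0.0]
ft_force: [-0.3, -2.6, 0.7]
gripper_width: 0.1
gripper_force: 1.1
```

```bash
python3 gap.py;python3 gap.py; python3 plan.py 628 -162 1.902 380 384 5|sed 's/np.float64//g'
python3 - <<'E'
import cv2,glob,os
f=max(glob.glob('pics/t_*.png'),key=os.path.getmtime)
cv2.imwrite('pics/c2.png',cv2.resize(cv2.imread(f)[138:243,215:385],None,fx=4.6,fy=4.6,interpolation=cv2.INTER_CUBIC))
E
```

```text
carton ((562.362548828125, 116.58531188964844), (151.70254516601562, 110.34204864501953), 2.7241153717041016)
guide n 25.614904286946413 259 gap 3.4227824958905018 [ 628.50471956 -162.33804589   54.50428306]
carton ((562.05126953125, 116.26177215576172), (151.005859375, 110.40377044677734), 2.309635639190674)
guide n 25.74612548300745 252 gap 2.9829752326297516 [ 628.52369714 -162.38159822   54.4664397 ]
[[(-0.0), (0.001), 0, (0.018)], [(-0.0), (0.002), 0, (0.035)], [(-0.0), (0.003), 0, (0.053)], [(-0.0), (0.004), 0, (0.07)], [(-0.0), (0.005), 0, (0.088)]]
end [ 627.56625975 -157.07330287] 1.9896753472735362
```

View pics/c2.png

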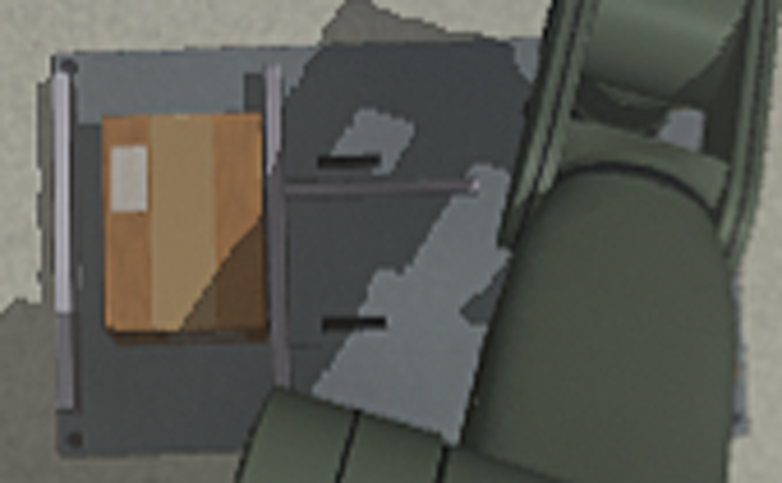

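The crop shows the guide (crop 275,220) close to the carton's side (265,220), about 3 mm off by depth. I'll push about 5° more (2.5 mm), slowly.

step_arm(
  commands=[
    [0,0.001,0,0.018],
    [0,0.002,0,0.035],
    [0,0.003,0,0.053],
    [0,0.004,0,0.07],
    [0,0.005,0,0.088],
    [0,0.005,0,0.088],
    [0,0.005,0,0.088],
  ],
)

```text
time_s: 6.4
tool_pos: [628.3, -156.8, 53.5]
tcp_rot: [0.0, 0.546, 0.838, 0.0]
ft_force: [1.0, -3.4, 2.1]
gripper_width: 0.3
gripper_force: 1.6
```

```bash
python3 gap.py;python3 gap.py;python3 gap.py
```

```text
carton ((561.6431274414062, 116.07208251953125), (150.91590881347656, 110.32330322265625), 1.8519165515899658)
guide n 28.19941350700772 241 gap 0.35936994025790625 [ 628.31635395 -156.82222473   53.48352878]
carton ((561.6441650390625, 116.38789367675781), (150.83547973632812, 110.28279876708984), 2.248932123184204)
guide n 28.227419297207874 236 gap 0.6468107290372416 [ 628.34854307 -156.8119642    53.49165328]
carton ((561.6557006835938, 116.20028686523438), (151.1470489501953, 110.19566345214844), 2.0957534313201904)
guide n 28.31663989662177 243 gap 0.36962874961846737 [ 628.30872306 -156.81330796   53.4830073 ]
```

step_arm(
  commands=[
    [0.003,-0.007,0,0],
    [0.006,-0.014,0,0],
    [0.006,-0.014,0,0],
    [0.006,-0.014,0.03,0],
    [0.006,-0.014,0.06,0],
    [0.006,-0.014,0.09,0],
    [0.006,-0.014,0.12,0],
    [0.006,-0.014,0.15,0],
    [0.006,-0.014,0.18,0],
    [0,-0.04,0.2,0],
    [-0.01,-0.07,0.2,0],
    [-0.02,-0.1,0.2,0],
  ],
)

```text
time_s: 7.55
tool_pos: [608.4, -257.1, 255.1]
tcp_rot: [0.001, 0.545, 0.838, 0.001]
ft_force: [-0.7, -0.4, -0.7]
gripper_width: 0.2
gripper_force: 0.0
```

step_arm(
  commands=[
    [-0.02,-0.03,0,0],
    [-0.04,-0.06,0,0],
    [-0.06,-0.09,0,0],
    [-0.08,-0.12,0,0],
    [-0.1,-0.15,0,0],
    [-0.12,-0.18,0,0],
    [-0.12,-0.18,0,0],
    [-0.12,-0.18,0,0],
    [-0.12,-0.18,0,0],
    [-0.12,-0.18,0,0],
  ],
)

```text
time_s: 8.38
tool_pos: [488.7, -435.6, 253.1]
tcp_rot: [-0.0, 0.545, 0.838, 0.0]
ft_force: [0.1, 0.7, -1.3]
gripper_width: 0.0
gripper_force: 0.0
```

```bash
python3 gap.py;python3 gap.py
python3 - <<'E'
import cv2,glob,os
f=max(glob.glob('pics/t_*.png'),key=os.path.getmtime)
cv2.imwrite('pics/c3.png',cv2.resize(cv2.imread(f)[138:243,215:385],None,fx=4.6,fy=4.6,interpolation=cv2.INTER_CUBIC))
E
```

```text
carton ((561.5858154296875, 116.09889221191406), (150.9285430908203, 110.28095245361328), 1.9346030950546265)
guide n 28.230920108782662 241 gap 0.35733988572417985 [ 488.81069254 -435.47567978  253.2175591 ]
carton ((561.9445190429688, 116.38388061523438), (151.470458984375, 110.09588623046875), 2.460705041885376)
guide n 28.258493458230603 238 gap 0.5976108813690075 [ 488.87524643 -435.49188075  253.28152976]
```

View pics/c3.png

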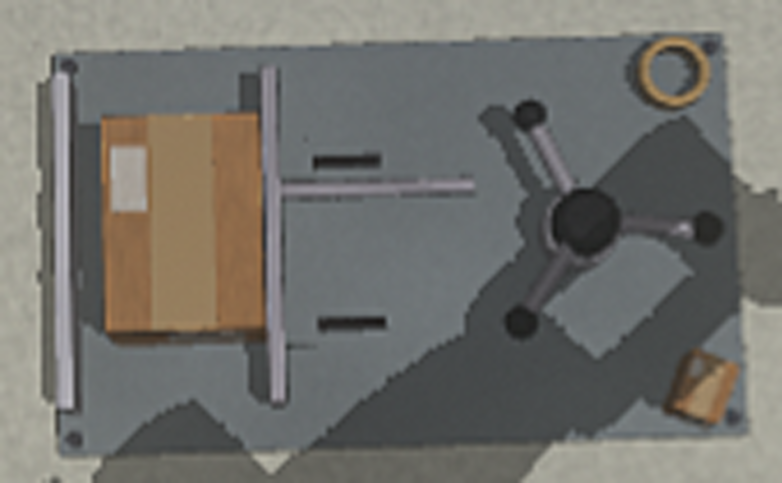

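The guide (crop 268,230) is at the carton's side and the carton hasn't moved. The tape roll (675,72) and small carton (703,388) are unmoved too, and the hand is clear.

```bash
python3 -c "
from workcell import arm
print(arm.hand_in())"
```

```text
the job is handed in; nothing more can be done
None
```

I turned the handwheel counter-clockwise until the guide stood about 0.5 mm from the carton by the camera; the carton had not moved measurably, the hand is clear of everything, and the job is handed in (no verdict was returned).

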